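# Move the drill attachments to the new rack in reverse order

### The arm

A 7-joint arm with a two-finger parallel gripper is mounted at the origin on the work surface. World frame = base frame: x ahead of the robot, y to its left, z up, the work surface at z = 0. Lengths are in m, angles in rad, forces in N, time in s.
With the tool pointing down it reaches from about 0.35 to 0.775 m from the base axis. Payload 3.1 kg.
Tool frame: the origin (TCP) lies midway between the tips of the shut fingers; the grasp point (between the pads) lies 19 mm behind it; x points along the fingers, y is the direction in which the jaws open and shut, and the axes are right-handed (so a half turn about x gives the same grasp; the last joint's range is limited). The gripper opens to 85 mm and grips with 20 to 120 N. Pads are 22 mm wide; open, the fingers measure 114 mm over their backs; the gripper's body (76 mm by 85 mm) begins 54 mm behind the grasp point. The pads swing forward as they close: fully open they stand 13 mm farther back than shut.
Start: joints at [1.177, 0.311, 0.014, 1.512, -0.004, 1.319, -0.027], TCP at [0.19, -0.516, 0.201] pointing down, gripper open.
Joint ranges: [-2.7, 2.7], [-0.3, 1.91], [-1.27, 1.3], [0.12, 2.57], [-1.44, 4.58], [0.2, 2.03], [-3.05, 3.05]. Speed limits (rad/s): [2.79, 2.79, 3.14, 3.14, 3.14, 3.14, 3.14].

### API

Orientations are given as a unit quaternion [x, y, z, w].
In Python, from bench import manip gives the robot as it stands.
- The arm moves only by the tool servo_tool, never from a script. Its arguments are lists of equal length, an entry for each row: "travel": the shift along the tool's x, y, z in m, a list of three; "roll": the turn about the tool's x in degrees; "fingers": the opening, from 0 (shut) to 1 (fully open). In form: {"travel": [[dx, dy, dz], ...], "roll": [roll, ...], "fingers": [fingers, ...]}. A call has 1 to 10 rows; each row shifts and turns the commanded pose from where the row before left it, along the tool's axes as they then stand; what a row does not reach is not made up. A row lasts 1/8 s, in which the tool goes at most 62.5 mm and 10.7 degrees, less where a joint would pass 70% of its speed; a pose out of reach is approached as far as the arm can. A call with a gripper value outside its range is refused whole. The fingers move at their own pace and stop on an object; "force" is the grip in N (left out, the last holds). Time passes only in rows, so rows that do not move let the fingers close. It gives the time, the measured TCP pose, the force and the opening at its end, in the units of the state.
- manip.get_obs(): the state, without advancing time (a new reading comes with each control period).
- manip.get_image(name): name is "scene" or "top" or "wrist"; returns a dict with "image" (400x640x3 uint8, blue, green, red), "vfov" (degrees; the focal length in pixels is half the picture's height over the tangent of half this angle, whatever the lens; pixels are square), "cx", "cy" (the principal point, pixels), "T" (4x4, takes a point from camera to world coordinates); the wrist camera has in their place "hand_eye" (4x4, takes a point from camera to tool coordinates, whose origin is the TCP and whose axes are the tool frame's). Camera axes: x right, y down, z forward; pixel columns grow to the right and rows downward; lengths in m; the calibration is good to about 2 mm. A picture is of the moment at which its call begins: read the wrist's pose just before it. There is no depth.
- manip.finish_job(): hands the job in, once; it reports no verdict.
The state is a dict: "clock": time; "joint_pos": joint angles; "joint_vel": joint speeds; "joint_efforts": joint torques, N m; "eef_pos": TCP position; "tcp_rot": TCP orientation; "wrist_force": force on the tool from outside, world axes, zero at the start; "ft_torque": the same for the moment, N m; "gripper_width": opening from 0.0 (shut) to 1.0 (fully open).
Only numpy, scipy, OpenCV 4.12 (cv2) and the standard library are available. Lean on these libraries where they do the work, as an engineer would, in place of code of your own. Each camera call takes 0.05 s, during which the arm holds its last target.

### The job

The four drill attachments stand shank up in a row of jar lids on the old rack. I now work from the other end of the bench, so move them one by one to the new four-bay plywood rack in reverse order: the one that was farthest left in the old row goes in the farthest right bay, and so on. Leave each one upright on the floor in the middle of its own bay, let go, and do not let any of them topple over.

Things in the scene. Friction and masses are not known exactly. Their poses are not given: they have to be found in the camera images.
- hole_saw_center (a point): Hole saw: a straight-sided grey steel cup, mouth down, 46 mm across and 40 mm tall, teeth round the bottom edge; 78 mm tall in all with the shank. Upright, a round steel shank 11 mm thick and 38 mm long sticking straight up from its middle, best place to grip. Loose, about 160 g. Point half-way up the whole thing, on its axis; z along the shank, up.
- wire_brush_center (a point): Wire cup brush: a flared skirt of brass wire 48 mm across at the bottom, narrowing to a 35 mm steel cup, 40 mm tall; 78 mm tall in all with the shank. Upright, a round steel shank 11 mm thick and 38 mm long sticking straight up from its middle, best place to grip. Loose, about 130 g. Point half-way up the whole thing, on its axis; z along the shank, up.
- sanding_drum_center (a point): Sanding drum: a slim cylinder 31 mm across and 46 mm tall in a rusty brown abrasive sleeve; 84 mm tall in all with the shank. Upright, a round steel shank 11 mm thick and 38 mm long sticking straight up from its middle, best place to grip. Loose, about 100 g. Point half-way up the whole thing, on its axis; z along the shank, up.
- sanding_pad_center (a point): Sanding pad: a flat dark rubber disc 50 mm across and 12 mm thick with a 24 mm boss up to 26 mm; 64 mm tall in all with the shank. Upright, a round steel shank 11 mm thick and 38 mm long sticking straight up from its middle, best place to grip. Loose, about 110 g. Point half-way up the whole thing, on its axis; z along the shank, up.
- lid_hole_saw: The upturned jar lid, fixed on the old rack, in which the hole saw stands at the start: 66 mm outside, 62 mm inside, 9 mm deep with a 3 mm floor. Origin: centre of its underside. It stays put and so shows that thing's place in the old row. The four lids sit 80 mm apart on a 12 mm thick board 330 mm long, y along the row, +y to the robot's left (the board's yaw is within 0.3 rad of the world's).
- lid_wire_brush: The upturned jar lid, fixed on the old rack, in which the wire brush stands at the start: 66 mm outside, 62 mm inside, 9 mm deep with a 3 mm floor. Origin: centre of its underside. It stays put and so shows that thing's place in the old row. The four lids sit 80 mm apart on a 12 mm thick board 330 mm long, y along the row, +y to the robot's left (the board's yaw is within 0.3 rad of the world's).
- lid_sanding_drum: The upturned jar lid, fixed on the old rack, in which the sanding drum stands at the start: 66 mm outside, 62 mm inside, 9 mm deep with a 3 mm floor. Origin: centre of its underside. It stays put and so shows that thing's place in the old row. The four lids sit 80 mm apart on a 12 mm thick board 330 mm long, y along the row, +y to the robot's left (the board's yaw is within 0.3 rad of the world's).
- lid_sanding_pad: The upturned jar lid, fixed on the old rack, in which the sanding pad stands at the start: 66 mm outside, 62 mm inside, 9 mm deep with a 3 mm floor. Origin: centre of its underside. It stays put and so shows that thing's place in the old row. The four lids sit 80 mm apart on a 12 mm thick board 330 mm long, y along the row, +y to the robot's left (the board's yaw is within 0.3 rad of the world's).
- new_rack: The new rack, fixed: a plywood tray 86 x 326 mm with four square bays in a row, each 74 mm inside, floor 6 mm above the bench, ribs and sides up to 16 mm. Origin: centre of its underside; y along the row, +y to the robot's left; bay centres at x = 0 and y = -120, -40, +40, +120 mm. It may lie left or right of the old rack, turned by up to 0.3 rad.

How it is judged:
At the end, for the whole second after the job is handed in: Each attachment stands upright (0.1 rad) on the floor of its own bay of the new rack (height 4 mm), within 15 mm of the bay's centre along both rack axes, in the reverse of the left-to-right order of their jar lids; all released and at rest (x of hole_saw_center in the frame of new_rack between -0.015 and 0.015 m and z of hole_saw_center in the frame of new_rack between 0.041 and 0.049 m and (y of hole_saw_center in the frame of new_rack between -0.135 and -0.105 m or y of hole_saw_center in the frame of new_rack between -0.055 and -0.025 m or y of hole_saw_center in the frame of new_rack between 0.025 and 0.055 m or y of hole_saw_center in the frame of new_rack between 0.105 and 0.135 m) and angle between each of hole_saw_center, wire_brush_center, sanding_drum_center, sanding_pad_center's own z axis and vertical below 0.1 rad and linear speed of each of hole_saw, wire_brush, sanding_drum, sanding_pad below 0.02 m/s and angular speed of each of hole_saw, wire_brush, sanding_drum, sanding_pad below 0.3 rad/s and contact force between each of hole_saw, wire_brush, sanding_drum, sanding_pad and the fingers below 0.05 N and x of wire_brush_center in the frame of new_rack between -0.015 and 0.015 m and z of wire_brush_center in the frame of new_rack between 0.041 and 0.049 m and (y of wire_brush_center in the frame of new_rack between -0.135 and -0.105 m or y of wire_brush_center in the frame of new_rack between -0.055 and -0.025 m or y of wire_brush_center in the frame of new_rack between 0.025 and 0.055 m or y of wire_brush_center in the frame of new_rack between 0.105 and 0.135 m) and x of sanding_drum_center in the frame of new_rack between -0.015 and 0.015 m and z of sanding_drum_center in the frame of new_rack between 0.044 and 0.052 m and (y of sanding_drum_center in the frame of new_rack between -0.135 and -0.105 m or y of sanding_drum_center in the frame of new_rack between -0.055 and -0.025 m or y of sanding_drum_center in the frame of new_rack between 0.025 and 0.055 m or y of sanding_drum_center in the frame of new_rack between 0.105 and 0.135 m) and x of sanding_pad_center in the frame of new_rack between -0.015 and 0.015 m and z of sanding_pad_center in the frame of new_rack between 0.034 and 0.042 m and (y of sanding_pad_center in the frame of new_rack between -0.135 and -0.105 m or y of sanding_pad_center in the frame of new_rack between -0.055 and -0.025 m or y of sanding_pad_center in the frame of new_rack between 0.025 and 0.055 m or y of sanding_pad_center in the frame of new_rack between 0.105 and 0.135 m) and (y of lid_hole_saw in the frame of lid_wire_brush below 0 m or (y of hole_saw_center in the frame of new_rack below -0.08 m and y of wire_brush_center in the frame of new_rack above -0.08 m) or (y of hole_saw_center in the frame of new_rack below 0 m and y of wire_brush_center in the frame of new_rack above 0 m) or (y of hole_saw_center in the frame of new_rack below 0.08 m and y of wire_brush_center in the frame of new_rack above 0.08 m)) and (y of lid_hole_saw in the frame of lid_sanding_drum below 0 m or (y of hole_saw_center in the frame of new_rack below -0.08 m and y of sanding_drum_center in the frame of new_rack above -0.08 m) or (y of hole_saw_center in the frame of new_rack below 0 m and y of sanding_drum_center in the frame of new_rack above 0 m) or (y of hole_saw_center in the frame of new_rack below 0.08 m and y of sanding_drum_center in the frame of new_rack above 0.08 m)) and (y of lid_hole_saw in the frame of lid_sanding_pad below 0 m or (y of hole_saw_center in the frame of new_rack below -0.08 m and y of sanding_pad_center in the frame of new_rack above -0.08 m) or (y of hole_saw_center in the frame of new_rack below 0 m and y of sanding_pad_center in the frame of new_rack above 0 m) or (y of hole_saw_center in the frame of new_rack below 0.08 m and y of sanding_pad_center in the frame of new_rack above 0.08 m)) and (y of lid_wire_brush in the frame of lid_hole_saw below 0 m or (y of wire_brush_center in the frame of new_rack below -0.08 m and y of hole_saw_center in the frame of new_rack above -0.08 m) or (y of wire_brush_center in the frame of new_rack below 0 m and y of hole_saw_center in the frame of new_rack above 0 m) or (y of wire_brush_center in the frame of new_rack below 0.08 m and y of hole_saw_center in the frame of new_rack above 0.08 m)) and (y of lid_wire_brush in the frame of lid_sanding_drum below 0 m or (y of wire_brush_center in the frame of new_rack below -0.08 m and y of sanding_drum_center in the frame of new_rack above -0.08 m) or (y of wire_brush_center in the frame of new_rack below 0 m and y of sanding_drum_center in the frame of new_rack above 0 m) or (y of wire_brush_center in the frame of new_rack below 0.08 m and y of sanding_drum_center in the frame of new_rack above 0.08 m)) and (y of lid_wire_brush in the frame of lid_sanding_pad below 0 m or (y of wire_brush_center in the frame of new_rack below -0.08 m and y of sanding_pad_center in the frame of new_rack above -0.08 m) or (y of wire_brush_center in the frame of new_rack below 0 m and y of sanding_pad_center in the frame of new_rack above 0 m) or (y of wire_brush_center in the frame of new_rack below 0.08 m and y of sanding_pad_center in the frame of new_rack above 0.08 m)) and (y of lid_sanding_drum in the frame of lid_hole_saw below 0 m or (y of sanding_drum_center in the frame of new_rack below -0.08 m and y of hole_saw_center in the frame of new_rack above -0.08 m) or (y of sanding_drum_center in the frame of new_rack below 0 m and y of hole_saw_center in the frame of new_rack above 0 m) or (y of sanding_drum_center in the frame of new_rack below 0.08 m and y of hole_saw_center in the frame of new_rack above 0.08 m)) and (y of lid_sanding_drum in the frame of lid_wire_brush below 0 m or (y of sanding_drum_center in the frame of new_rack below -0.08 m and y of wire_brush_center in the frame of new_rack above -0.08 m) or (y of sanding_drum_center in the frame of new_rack below 0 m and y of wire_brush_center in the frame of new_rack above 0 m) or (y of sanding_drum_center in the frame of new_rack below 0.08 m and y of wire_brush_center in the frame of new_rack above 0.08 m)) and (y of lid_sanding_drum in the frame of lid_sanding_pad below 0 m or (y of sanding_drum_center in the frame of new_rack below -0.08 m and y of sanding_pad_center in the frame of new_rack above -0.08 m) or (y of sanding_drum_center in the frame of new_rack below 0 m and y of sanding_pad_center in the frame of new_rack above 0 m) or (y of sanding_drum_center in the frame of new_rack below 0.08 m and y of sanding_pad_center in the frame of new_rack above 0.08 m)) and (y of lid_sanding_pad in the frame of lid_hole_saw below 0 m or (y of sanding_pad_center in the frame of new_rack below -0.08 m and y of hole_saw_center in the frame of new_rack above -0.08 m) or (y of sanding_pad_center in the frame of new_rack below 0 m and y of hole_saw_center in the frame of new_rack above 0 m) or (y of sanding_pad_center in the frame of new_rack below 0.08 m and y of hole_saw_center in the frame of new_rack above 0.08 m)) and (y of lid_sanding_pad in the frame of lid_wire_brush below 0 m or (y of sanding_pad_center in the frame of new_rack below -0.08 m and y of wire_brush_center in the frame of new_rack above -0.08 m) or (y of sanding_pad_center in the frame of new_rack below 0 m and y of wire_brush_center in the frame of new_rack above 0 m) or (y of sanding_pad_center in the frame of new_rack below 0.08 m and y of wire_brush_center in the frame of new_rack above 0.08 m)) and (y of lid_sanding_pad in the frame of lid_sanding_drum below 0 m or (y of sanding_pad_center in the frame of new_rack below -0.08 m and y of sanding_drum_center in the frame of new_rack above -0.08 m) or (y of sanding_pad_center in the frame of new_rack below 0 m and y of sanding_drum_center in the frame of new_rack above 0 m) or (y of sanding_pad_center in the frame of new_rack below 0.08 m and y of sanding_drum_center in the frame of new_rack above 0.08 m))); the robot touches nothing.
It fails at once if the hole saw is knocked over (angle between hole_saw_center's own z axis and vertical above 0.9 rad).
It fails at once if the wire brush is knocked over (angle between wire_brush_center's own z axis and vertical above 0.9 rad).
It fails at once if the sanding drum is knocked over (angle between sanding_drum_center's own z axis and vertical above 0.9 rad).
It fails at once if the sanding pad is knocked over (angle between sanding_pad_center's own z axis and vertical above 0.9 rad).
It also fails if it takes over 109 s, if anything falls off the work surface, if the arm or the gripper's body presses on something with over 40 N, if the wrist force passes 120 N, or if a joint passes its speed limit or range.

## Working session

There is one attempt and no reset: what is moved stays moved. The work goes in short steps, Python scripts to look and compute and a tool call to move; the robot and the scene stay as the last step left them, time stands still between calls to the robot, and variables do not carry over. Pictures are saved under pics/ and viewed, and the job is handed in when it is done.

Besides the shell and the picture viewer there is one more tool, called after "Emit:" as name(argument=value, ...) on one line, values as JSON. servo_tool: Moves the arm, as the interface text tells. Its arguments: {"type":"object","properties":{"travel":{"type":"array"},"roll":{"type":"array"},"fingers":{"type":"array"},"force":{"type":"number"}},"required":["travel","roll","fingers"]}

```bash
mkdir -p pics; ls; python3 - <<'E'
from bench import manip
import cv2
o=manip.get_obs()
for k in("clock","eef_pos","tcp_rot","wrist_force","gripper_width"):print(k,o[k])
for n in("scene","top","wrist"):
    d=manip.get_image(n);cv2.imwrite(f"pics/{n}0.png",d["image"])
    print(n,d["vfov"],d["cx"],d["cy"],d.get("T",d.get("hand_eye")), [k for k in d])
E
```

```text
pics
clock 0.0
eef_pos [ 0.18925092 -0.51555303  0.19941555]
tcp_rot [-0.69601505 -0.12458171  0.69636907 -0.12293317]
wrist_force [0.03774514 0.83214357 0.1837976 ]
gripper_width 0.998713626453566
scene 44.61595105884806 324.9285760867017 204.12333629730503 [[-0.70002799  0.56869494 -0.43191072  1.01993787]
 [ 0.71411199  0.55560453 -0.42584934  0.47902653]
 [-0.00220681 -0.60653909 -0.7950506   0.94629121]
 [ 0.          0.          0.          1.        ]] ['image', 'vfov', 'cx', 'cy', 'T']
top 48.05337881681992 321.35654377978943 196.46565169105753 [[ 0.00557471 -0.98951502  0.14432235  0.37556281]
 [-0.99995813 -0.00656352 -0.00637617  0.01065342]
 [ 0.00725658 -0.14428076 -0.98951018  0.98941636]
 [ 0.          0.          0.          1.        ]] ['image', 'vfov', 'cx', 'cy', 'T']
wrist 65.45637771474146 323.770504338202 201.62533434938413 [[-1.22719080e-03 -3.14803635e-01  9.49156028e-01 -1.73117457e-01]
 [ 9.99999239e-01 -5.06898278e-04  1.12480606e-03  7.58965964e-04]
 [ 1.27032521e-04  9.49156686e-01  3.14804017e-01 -8.14128537e-02]
 [ 0.00000000e+00  0.00000000e+00  0.00000000e+00  1.00000000e+00]] ['image', 'vfov', 'cx', 'cy', 'hand_eye']
```

View pics/scene0.png

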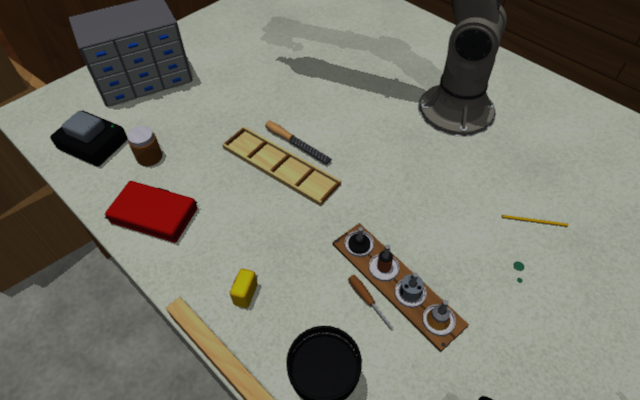

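View pics/top0.png

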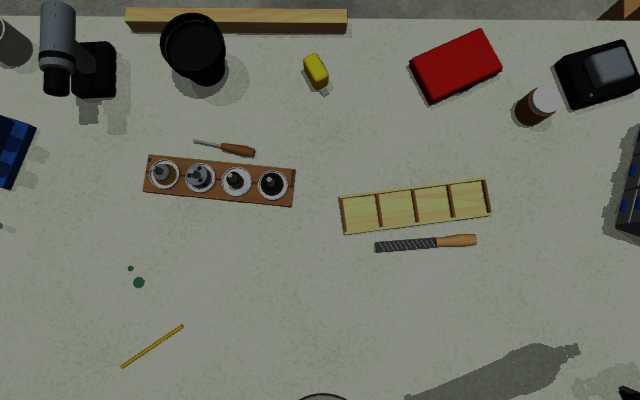

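View pics/wrist0.png

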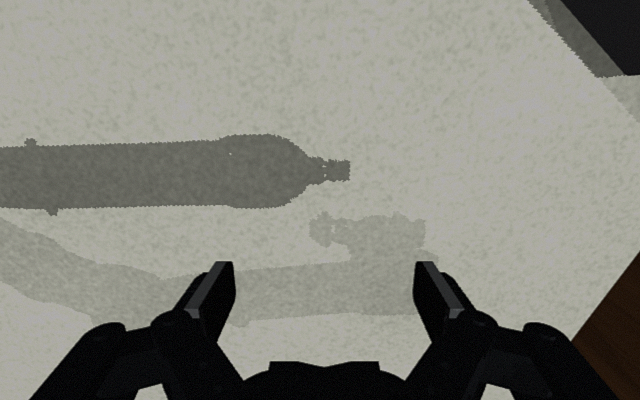

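The top view shows the old row on the left at x px 165–273 (brush, saw, drum, pad from left to right) and the new rack on the right. I'll enlarge both.

```bash
python3 - <<'E'
import cv2
im=cv2.imread("pics/top0.png")
cv2.imwrite("pics/oldc.png",cv2.resize(im[145:215,140:300],None,fx=5,fy=5,interpolation=cv2.INTER_CUBIC))
cv2.imwrite("pics/newc.png",cv2.resize(im[170:240,335:495],None,fx=5,fy=5,interpolation=cv2.INTER_CUBIC))
E
```

```text
(no output)
```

View pics/oldc.png

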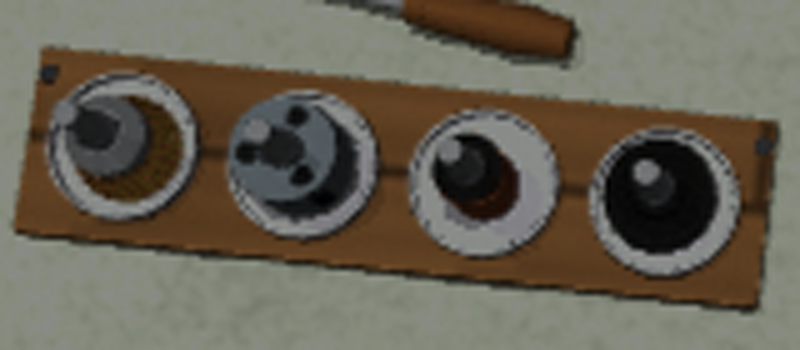

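View pics/newc.png

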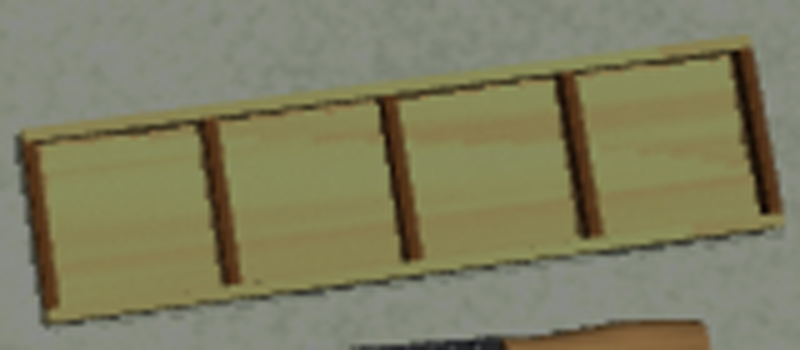

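```bash
cat > h.py <<'E'
import numpy as np
from bench import manip
def ray(u,v,z,d,T):
    f=200/np.tan(np.radians(d["vfov"])/2)
    r=T[:3,:3]@np.array([(u-d["cx"])/f,(v-d["cy"])/f,1]); c=T[:3,3]
    return c+r*(z-c[2])/r[2]
def proj(P,d,T):
    f=200/np.tan(np.radians(d["vfov"])/2)
    q=T[:3,:3].T@(np.asarray(P)-T[:3,3]); return f*q[0]/q[2]+d["cx"],f*q[1]/q[2]+d["cy"]
def quatR(q):
    from scipy.spatial.transform import Rotation as R
    return R.from_quat(q).as_matrix()
E
python3 - <<'E'
from h import *
d=manip.get_image("top");T=np.array(d["T"])
g=lambda p,ox,oy,z:ray((p[0]+.5)/5-.5+ox,(p[1]+.5)/5-.5+oy,z,d,T)
print("lids");L=[g(p,140,145,.023) for p in[(123,146),(303,165),(484,183),(665,201)]];print(np.round(L,4),[np.linalg.norm(a-b) for a,b in zip(L,L[1:])])
print("shanks");print(np.round([g(p,140,145,z) for p,z in[((66,113),.093),((258,130),.093),((451,153),.099),((647,171),.079)]],4))
C=[g(p,335,170,z) for p,z in[((24,130),.016),((750,38),.016),((783,226),.016),((48,322),.016)]];print(np.round(C,4))
print([np.linalg.norm(C[i]-C[i-3]) for i in range(4)],np.mean(C,0))
for a,b in((0,1),(3,2)):
  v=C[a]-C[b];print("yaw",np.arctan2(-v[0],v[1]))
o=manip.get_obs();print(quatR(o["tcp_rot"]),o["clock"])
E
```

```text
lids
[[0.5643 0.3485 0.023 ]
 [0.5564 0.2695 0.023 ]
 [0.549  0.1902 0.023 ]
 [0.5416 0.111  0.023 ]] [np.float64(0.07936067349125414), np.float64(0.07963432397768379), np.float64(0.07954194489923938)]
shanks
[[0.5642 0.3479 0.093 ]
 [0.5577 0.2697 0.093 ]
 [0.5475 0.1898 0.099 ]
 [0.5444 0.1129 0.079 ]]
[[ 0.5197 -0.0352  0.016 ]
 [ 0.563  -0.3565  0.016 ]
 [ 0.4795 -0.3671  0.016 ]
 [ 0.4357 -0.0456  0.016 ]]
[np.float64(0.3242543889539156), np.float64(0.0841658115443273), np.float64(0.32447197678771267), np.float64(0.08469056200331719)] [ 0.49947471 -0.20110009  0.016     ]
yaw 0.13389974880522612
yaw 0.13551057399268643
[[-6.04737706e-04  3.44601735e-01 -9.38748783e-01]
 [ 1.35249988e-03 -9.38747815e-01 -3.44602251e-01]
 [-9.99998903e-01 -1.47805159e-03  1.01622396e-04]] 0.2
```

Emit:
servo_tool(travel=[[0,0,0],[0,0,0],[0,0,0],[0,0,0],[0,0,0],[0,0,0],[0,0,0],[0,0,0]], roll=[-8.75,-8.75,-8.75,-8.75,-8.75,-8.75,-8.75,-8.6], fingers=[1,1,1,1,1,1,1,1])

```text
clock: 1.2
eef_pos: [0.1894, -0.5161, 0.2002]
tcp_rot: [0.499, 0.502, -0.499, 0.501]
wrist_force: [0.3, -0.2, 0.4]
gripper_width: 0.997
```

Emit:
servo_tool(travel=[[0,0.0254,-0.0449],[0,0.0254,-0.0449],[0,0.0254,-0.0449],[0,0.0254,-0.0449],[0,0.0254,-0.0449],[0,0.0254,-0.0449],[0,0.0254,-0.0449],[0,0.0254,-0.0449],[0,0.0254,-0.0449],[0,0.0254,-0.0449]], roll=[0,0,0,0,0,0,0,0,0,0], fingers=[0.45,0.45,0.45,0.45,0.45,0.45,0.45,0.45,0.45,0.45])

```text
clock: 2.45
eef_pos: [0.444, -0.066, 0.2005]
tcp_rot: [-0.5, -0.5, 0.5, -0.5]
wrist_force: [0.9, 0.4, -0.8]
gripper_width: 0.449
```

Emit:
servo_tool(travel=[[0,0.0254,-0.0449],[0,0.0254,-0.0449],[0,0.0254,-0.0449],[0,0.0254,-0.0449],[0,0,0],[0,0,0]], roll=[0,0,0,0,0,0], fingers=[0.45,0.45,0.45,0.45,0.45,0.45])

```text
clock: 3.2
eef_pos: [0.5447, 0.1116, 0.2]
tcp_rot: [-0.499, -0.5, 0.501, -0.5]
wrist_force: [0.6, -0.2, 0.3]
gripper_width: 0.451
```

```bash
python3 - <<'E'
from h import *
import cv2
o=manip.get_obs();d=manip.get_image("wrist");cv2.imwrite("pics/w1.png",d["image"])
R=quatR(o["tcp_rot"]);print(o["eef_pos"],R.round(4),o["gripper_width"])
T=np.eye(4);T[:3,:3]=R;T[:3,3]=o["eef_pos"];T=T@np.array(d["hand_eye"])
for n,p in dict(pad=(.5444,.1129,.079),drum=(.5475,.1898,.099)).items():print(n,proj(p,d,T))
E
```

```text
[0.54474047 0.11164673 0.19996017] [[-1.2e-03  1.0e+00  1.0e-04]
 [-1.1e-03  1.0e-04 -1.0e+00]
 [-1.0e+00 -1.2e-03  1.1e-03]] 0.45076898112590347
pad (np.float64(322.66454773145705), np.float64(183.2074416862751))
drum (np.float64(326.18028327055464), np.float64(100.64856217033709))
```

View pics/w1.png

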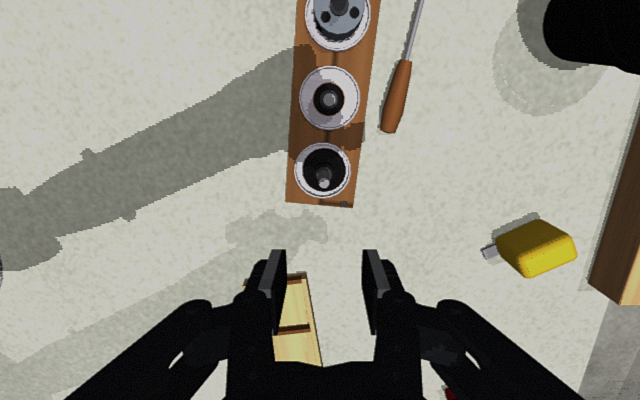

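Wrist view: pad shank top at (324,182), drum at (330,100). Both are within 3 mm of the positions found from the top camera, so I'll grip the pad.

Emit:
servo_tool(travel=[[0.038,0,-0.001],[0.038,0,0],[0.038,0,0],[0.03,0,0],[0.009,0,0],[0,0,0],[0,0,0],[0,0,0],[0,0,0],[0,0,0]], roll=[0,0,0,0,0,0,0,0,0,0], fingers=[0.45,0.45,0.45,0.45,0.45,0.45,0,0,0,0], force=60)

```text
clock: 4.5
eef_pos: [0.5457, 0.1136, 0.0484]
tcp_rot: [0.5, 0.5, -0.499, 0.5]
wrist_force: [-0.7, 0.0, 3.8]
gripper_width: -0.003
```

Emit:
servo_tool(travel=[[-0.02,0,0],[-0.04,0,0],[-0.04,0,0],[-0.02,0,0],[0,0,0]], roll=[0,0,0,0,0], fingers=[0,0,0,0,0])

```text
clock: 5.12
eef_pos: [0.5462, 0.114, 0.1691]
tcp_rot: [0.501, 0.499, -0.499, 0.501]
wrist_force: [-0.3, -0.0, 0.1]
gripper_width: 0.001
```

```bash
python3 - <<'E'
from h import *
import cv2
d=manip.get_image("wrist");a=d["image"];b=manip.get_image("scene")["image"][150:350,250:550]
cv2.imwrite("pics/w2.png",a);cv2.imwrite("pics/s2.png",cv2.resize(b,None,fx=2.5,fy=2.5))
E
```

```text
(no output)
```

View pics/w2.png

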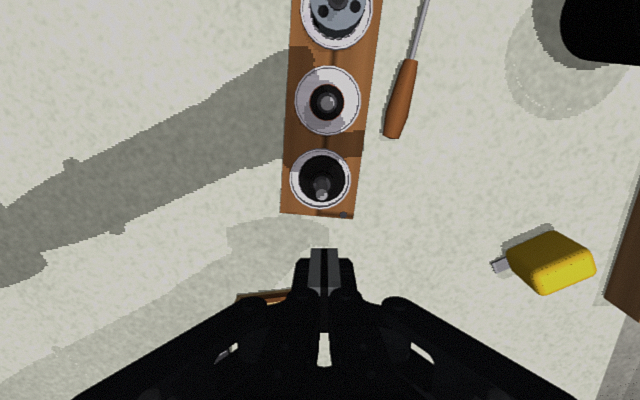

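View pics/s2.png

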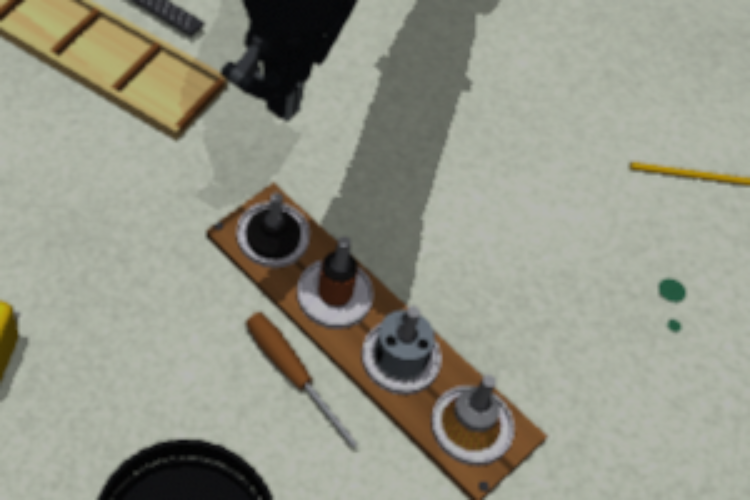

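The fingers shut on nothing and the pad is still in its lid, with its shank at (322,190). I'll check where the cameras say the TCP is.

```bash
python3 - <<'E'
from h import *
import cv2
o=manip.get_obs();d=manip.get_image("wrist")
H=np.array(d["hand_eye"]);print("tcp in wrist",proj((0,0,0),d,H),proj((-.019,0,0),d,H))
for n in("scene","top"):
    e=manip.get_image(n);T=np.array(e["T"]);print(n,proj(o["eef_pos"],e,T));cv2.imwrite(f"pics/{n}3.png",e["image"])
print(o["eef_pos"],o["joint_pos"],o["clock"])
E
```

```text
tcp in wrist (np.float64(322.5546135804889), np.float64(237.04783440821816)) (np.float64(322.46632501289014), np.float64(251.66390548956554))
scene (np.float64(361.30781732119056), np.float64(203.7241788059536))
top (np.float64(263.8649208785116), np.float64(170.22461513549246))
[0.54441007 0.11301506 0.16648261] [ 0.26478358  0.42949476 -0.69858339  1.52903675  0.28264467  1.28799088
 -0.46845486] 5.225
```

View pics/top3.png

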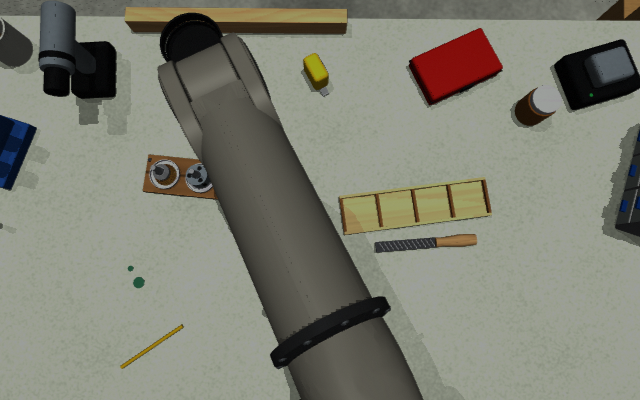

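View pics/scene3.png

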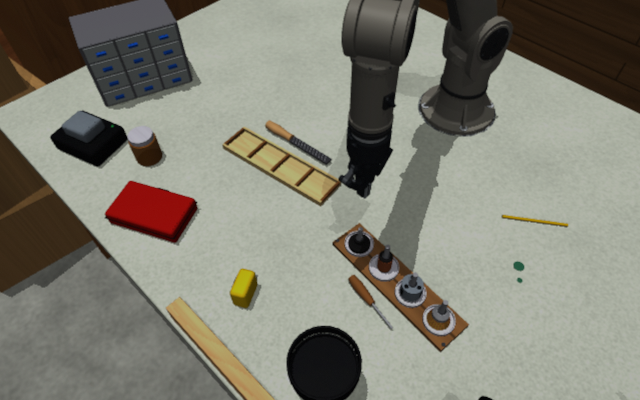

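```bash
python3 - <<'E'
from h import *
import cv2
im=cv2.imread("pics/scene3.png");cv2.imwrite("pics/sc3c.png",cv2.resize(im[140:260,290:450],None,fx=5,fy=5,interpolation=cv2.INTER_CUBIC))
e=manip.get_image("scene");T=np.array(e["T"]);w=manip.get_image("wrist");H=np.array(w["hand_eye"])
p=np.array([.5450,.1130,.1675])
for dp in[(0,0,0),(0,0,.02),(0,-.02,0),(.01,-.02,0),(0,.011,0),(0,-.011,0),(0,-.02,.02)]:
  u=proj(p+dp,e,T); print(dp,"crop",(u[0]-290)*5,(u[1]-140)*5,"wrist",np.round(proj((-dp[2],dp[0],-dp[1]),w,H)))
for n,q in dict(pad=(.5444,.1129,.079),drum=(.5475,.1898,.099),saw=(.5577,.2697,.093),brush=(.5642,.3479,.093)).items():print(n,proj(q,e,T))
E
```

```text
(0, 0, 0) crop 355.6760997546462 317.8977366883562 wrist [323. 237.]
(0, 0, 0.02) crop 358.5497856292727 287.1915073954426 wrist [322. 253.]
(0, -0.02, 0) crop 318.908813776016 290.5282350647133 wrist [323. 266.]
(0.01, -0.02, 0) crop 302.20937461195064 304.4768882088164 wrist [338. 266.]
(0, 0.011, 0) crop 376.17176999200524 333.1546767889961 wrist [323. 220.]
(0, -0.011, 0) crop 335.37539771815034 302.785930566145 wrist [323. 253.]
(0, -0.02, 0.02) crop 321.1563546198167 259.64347092001265 wrist [323. 284.]
pad (np.float64(358.95282045633263), np.float64(228.33208576362324))
drum (np.float64(386.31962603151334), np.float64(245.300894830218))
saw (np.float64(413.6206226248017), np.float64(273.8650969720337))
brush (np.float64(443.91409651043386), np.float64(301.25172417921084))
```

View pics/sc3c.png

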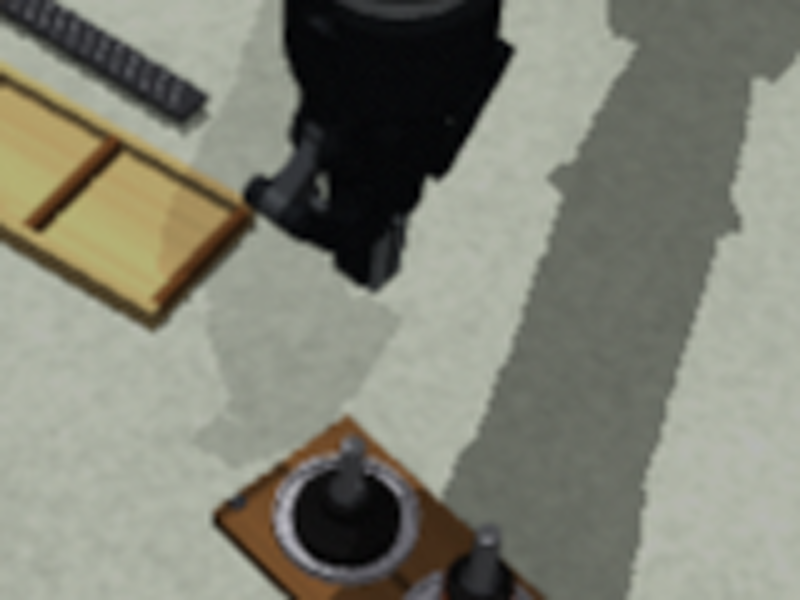

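The wrist and scene views both put the fingertips about 30 mm behind the reported TCP. Pad spacing in w1 gives a depth of 0.152 m, against the claimed 0.190 m. That explains closing above the shank. I'll lower further, open, and look before closing.

Emit:
servo_tool(travel=[[0,0,0],[0,0,0],[0.04,0,0],[0.04,0,0],[0.04,0,0],[0.015,0,0],[0.005,0,0],[0,0,0]], roll=[0,0,0,0,0,0,0,0], fingers=[0.45,0.45,0.45,0.45,0.45,0.45,0.45,0.45])

```text
clock: 6.48
eef_pos: [0.5461, 0.1138, 0.0286]
tcp_rot: [0.501, 0.5, -0.499, 0.5]
wrist_force: [0.2, 0.5, -0.9]
gripper_width: 0.456
```

```bash
python3 - <<'E'
from h import *
import cv2
a=manip.get_image("wrist")["image"];b=manip.get_image("scene")["image"][180:280,300:420]
cv2.imwrite("pics/w4.png",a);cv2.imwrite("pics/s4.png",cv2.resize(b,None,fx=5,fy=5,interpolation=cv2.INTER_CUBIC))
E
```

```text
(no output)
```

View pics/w4.png

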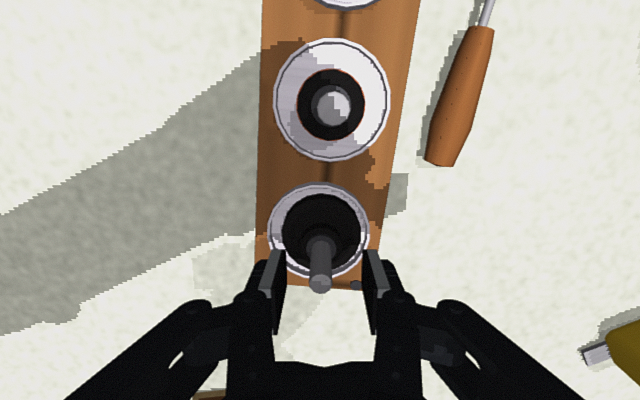

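View pics/s4.png

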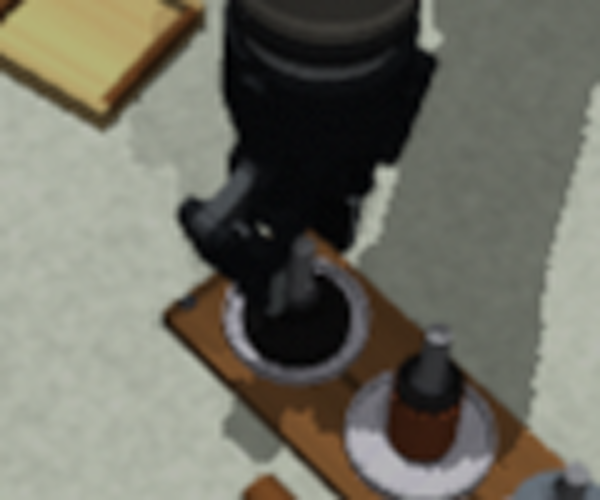

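```bash
python3 - <<'E'
from h import *
e=manip.get_image("scene");T=np.array(e["T"]);w=manip.get_image("wrist");H=np.array(w["hand_eye"])
for y in(-.011,0,.011):
  for z in(.05,.06,.07):
    u=proj((.5455+.02,.1135+y,z),e,T);v=proj((-(z-.0276),.02,-y),w,H);print(y,z,"scene crop",round((u[0]-300)*5),round((u[1]-180)*5),"wrist",np.round(v))
c=np.array(proj((.5444,.1129,.079),e,T));print("shank top",(c-[300,180])*5)
print(proj((-(.079-.0276),0,0),w,H))
E
```

```text
-0.011 0.05 scene crop 241 294 wrist [359. 272.]
-0.011 0.06 scene crop 242 281 wrist [361. 283.]
-0.011 0.07 scene crop 243 268 wrist [363. 294.]
0 0.05 scene crop 260 309 wrist [359. 255.]
0 0.06 scene crop 261 296 wrist [362. 264.]
0 0.07 scene crop 262 283 wrist [364. 274.]
0.011 0.05 scene crop 279 323 wrist [360. 236.]
0.011 0.06 scene crop 280 311 wrist [362. 244.]
0.011 0.07 scene crop 281 298 wrist [365. 254.]
shank top [294.76410228 241.66042882]
(np.float64(322.26495043697594), np.float64(285.21292210609295))
```

Shank top at wrist (320,285), exactly where it should lie between the pads; tips are at about z=0.06. I'll go 11 mm lower and close.

Emit:
servo_tool(travel=[[0.006,0,0],[0.005,0,0],[0,0,0],[0,0,0],[0,0,0],[0,0,0],[0,0,0]], roll=[0,0,0,0,0,0,0], fingers=[0.45,0.45,0.45,0,0,0,0], force=60)

```text
clock: 7.55
eef_pos: [0.5451, 0.1134, 0.0165]
tcp_rot: [0.5, 0.5, -0.5, 0.5]
wrist_force: [-0.0, 0.5, -0.2]
gripper_width: 0.112
```

Emit:
servo_tool(travel=[[-0.01,0,0],[-0.03,0,0],[-0.04,0,0],[-0.04,0,0],[-0.02,0,0],[0,0,0]], roll=[0,0,0,0,0,0], fingers=[0,0,0,0,0,0])

```text
clock: 8.3
eef_pos: [0.5464, 0.1141, 0.1588]
tcp_rot: [0.501, 0.499, -0.499, 0.501]
wrist_force: [-0.2, -0.5, -1.0]
gripper_width: 0.099
```

```bash
python3 - <<'E'
from h import *
import cv2
a=manip.get_image("wrist")["image"];b=manip.get_image("scene")["image"][160:280,300:420]
b=cv2.resize(b,(400,400),interpolation=cv2.INTER_CUBIC)
cv2.imwrite("pics/c5.png",np.hstack([a[:,120:520],b]))
E
```

```text
(no output)
```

View pics/c5.png

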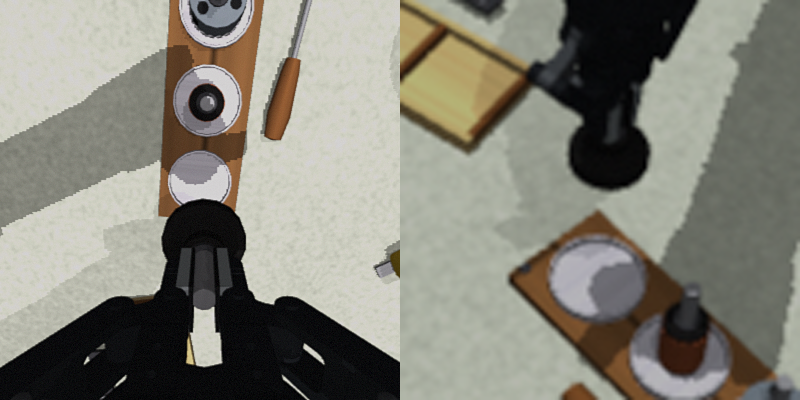

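The pad is lifted upright and its lid is empty. Carrying it to the left bay (0.4835, −0.0821).

Emit:
servo_tool(travel=[[0,-0.0062,0.0195],[0,-0.0124,0.0391],[0,-0.0124,0.0391],[0,-0.0124,0.0391],[0,-0.0124,0.0391],[0,-0.0062,0.0195],[0.03,0,0],[0.04,0,0],[0.03,0,0],[0.02,0,0]], roll=[0,0,0,0,0,0,0,0,0,0], fingers=[0,0,0,0,0,0,0,0,0,0])

```text
clock: 9.65
eef_pos: [0.4803, -0.0819, 0.0334]
tcp_rot: [0.499, 0.502, -0.501, 0.498]
wrist_force: [-0.5, -0.1, -2.0]
gripper_width: 0.112
```

```bash
python3 - <<'E'
from h import *
import cv2
a=manip.get_image("wrist")["image"];b=manip.get_image("scene")["image"][120:220,220:350]
b=cv2.resize(b,(520,400),interpolation=cv2.INTER_CUBIC)
cv2.imwrite("pics/c6.png",np.hstack([a[:,180:460],b]));print(manip.get_obs()["eef_pos"])
E
```

```text
[ 0.47899016 -0.08170742  0.03292788]
```

View pics/c6.png

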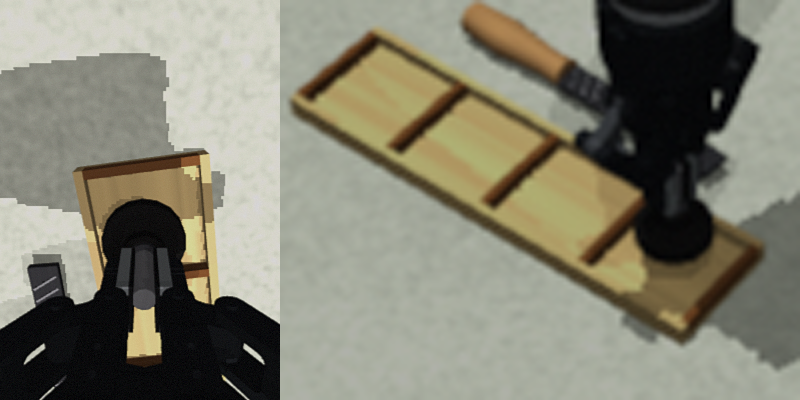

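Emit:
servo_tool(travel=[[0.015,0.003,0],[0.006,0,0],[0,0,0],[0,0,0]], roll=[0,0,0,0], fingers=[0,0,0,0])

```text
clock: 10.25
eef_pos: [0.4866, -0.0821, 0.016]
tcp_rot: [0.5, 0.5, -0.5, 0.5]
wrist_force: [0.2, -0.4, -1.2]
gripper_width: 0.107
```

```bash
python3 - <<'E'
from h import *
import cv2
P=[]
for i in range(4):
    e=manip.get_image("scene");o=manip.get_obs();P.append(o["eef_pos"])
print(np.round(P,4))
b=e["image"][120:220,220:350]
cv2.imwrite("pics/c7.png",cv2.resize(b,(780,600),interpolation=cv2.INTER_CUBIC))
E
```

```text
[[ 0.4866 -0.0821  0.016 ]
 [ 0.4866 -0.0821  0.016 ]
 [ 0.4865 -0.0821  0.016 ]
 [ 0.4864 -0.0822  0.0159]]
```

View pics/c7.png

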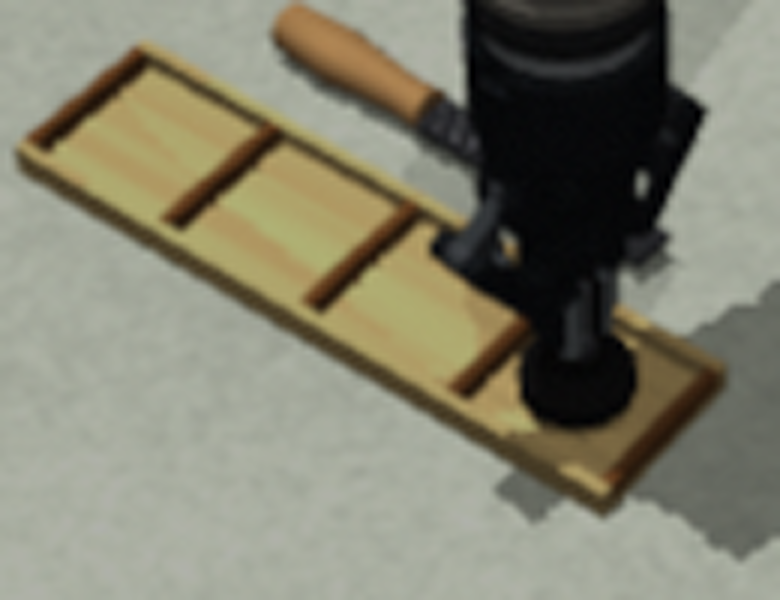

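Emit:
servo_tool(travel=[[0.005,-0.003,0],[0.0035,0,0],[0,0,0],[0,0,0]], roll=[0,0,0,0], fingers=[0,0,0,0])

```text
clock: 10.95
eef_pos: [0.4823, -0.0822, 0.0074]
tcp_rot: [-0.499, -0.5, 0.501, -0.5]
wrist_force: [-3.8, -0.1, 6.4]
gripper_width: 0.103
```

Light contact with the floor (6 N). Releasing.

Emit:
servo_tool(travel=[[0,0,0],[0,0,0],[0,0,0],[-0.01,0,0],[-0.03,0,0],[-0.05,0,0],[-0.05,0,0],[-0.012,0,0],[0,0,0]], roll=[0,0,0,0,0,0,0,0,0], fingers=[0.3,0.45,0.45,0.45,0.45,0.45,0.45,0.45,0.45])

```text
clock: 12.08
eef_pos: [0.4835, -0.0821, 0.1598]
tcp_rot: [0.5, 0.499, -0.5, 0.501]
wrist_force: [-0.9, 1.4, 0.1]
gripper_width: 0.453
```

```bash
python3 - <<'E'
from h import *
import cv2
e=manip.get_image("scene");print(manip.get_obs()["eef_pos"])
b=e["image"][120:220,220:350]
cv2.imwrite("pics/c8.png",cv2.resize(b,(780,600),interpolation=cv2.INTER_CUBIC))
T=np.array(e["T"])
for z in(.07,.018):
  u=proj((.4835,-.0821,z),e,T);print(z,(u[0]-220)*6,(u[1]-120)*6)
E
```

```text
[ 0.48240903 -0.08215484  0.1584149 ]
0.07 571.3147171045352 290.95086876128073
0.018 573.5850429363288 374.58300336434706
```

View pics/c8.png

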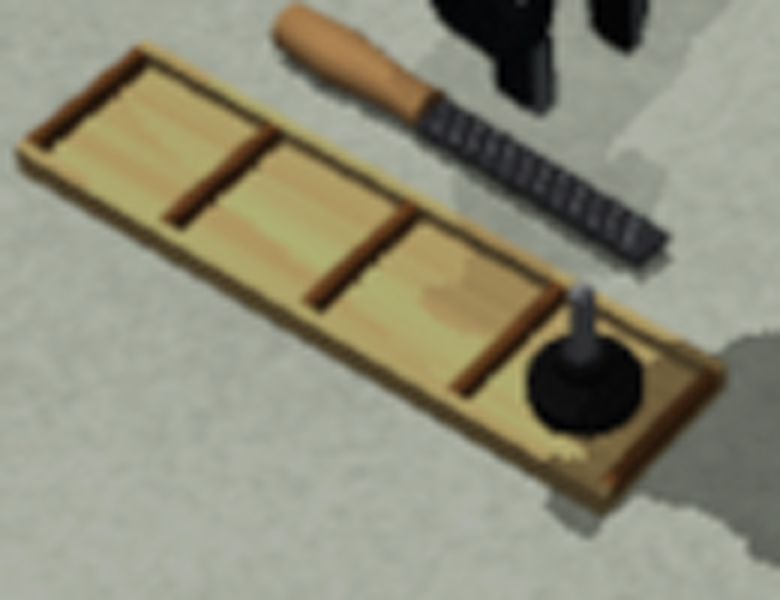

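Pad standing upright, shank top at (583,291), centred in its bay. Next the drum.

Emit:
servo_tool(travel=[[0,0.0095,-0.0389],[0,0.0095,-0.0389],[0,0.0095,-0.0389],[0,0.0095,-0.0389],[0,0.0095,-0.0389],[0,0.0095,-0.0389],[0,0.0095,-0.0389],[0.02,0,0],[0.04,0,0],[0,0,0]], roll=[0,0,0,0,0,0,0,0,0,0], fingers=[0.45,0.45,0.45,0.45,0.45,0.45,0.45,0.45,0.45,0.45])

```text
clock: 13.38
eef_pos: [0.5453, 0.188, 0.0937]
tcp_rot: [-0.496, -0.502, 0.504, -0.499]
wrist_force: [-0.1, 0.1, 0.2]
gripper_width: 0.453
```

```bash
python3 - <<'E'
from h import *
import cv2
w=manip.get_image("wrist");cv2.imwrite("pics/w9.png",w["image"])
for i in range(3): manip.get_image("wrist")
p=manip.get_obs()["eef_pos"];print(p)
print(proj((-(.099-p[2]),0,0),w,np.array(w["hand_eye"])))
E
```

```text
[0.55027818 0.19075932 0.10016005]
(np.float64(322.55750921721085), np.float64(236.2438046502823))
```

View pics/w9.png

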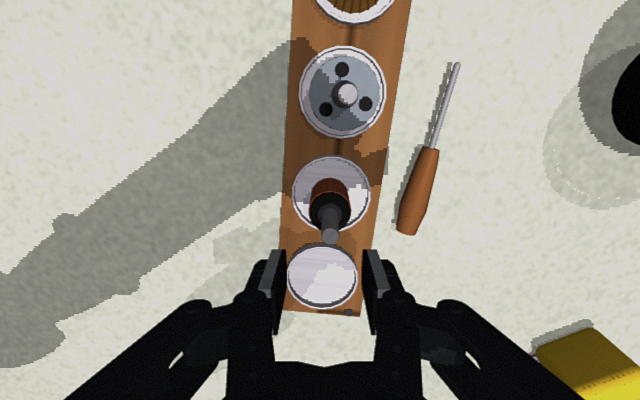

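Drum shank at (330,237), matching the prediction given the arm was still settling. Descend and grip.

Emit:
servo_tool(travel=[[0.03,0,0],[0.025,0,0],[0.0085,0,0],[0,0,0],[0,0,0],[0,0,0],[0,0,0],[0,0,0]], roll=[0,0,0,0,0,0,0,0], fingers=[0.45,0.45,0.45,0.45,0,0,0,0], force=60)

```text
clock: 14.58
eef_pos: [0.5506, 0.1908, 0.0368]
tcp_rot: [0.501, 0.5, -0.499, 0.5]
wrist_force: [-0.3, -0.3, 6.2]
gripper_width: 0.112
```

Emit:
servo_tool(travel=[[-0.01,0,0],[-0.03,0,0],[-0.05,0,0],[-0.04,0,0],[-0.01,0,0],[0,0,0],[0,0,0]], roll=[0,0,0,0,0,0,0], fingers=[0,0,0,0,0,0,0])

```text
clock: 15.45
eef_pos: [0.5483, 0.1893, 0.1733]
tcp_rot: [-0.499, -0.501, 0.501, -0.5]
wrist_force: [-0.5, -0.4, -1.4]
gripper_width: 0.106
```

```bash
python3 - <<'E'
from h import *
import cv2
a=manip.get_image("wrist")["image"];b=manip.get_image("scene")["image"][160:340,300:480]
b=cv2.resize(b,(400,400),interpolation=cv2.INTER_CUBIC)
cv2.imwrite("pics/c10.png",np.hstack([a[:,120:520],b]));print(manip.get_obs()["eef_pos"])
E
```

```text
[0.54845631 0.18950535 0.17350339]
```

View pics/c10.png

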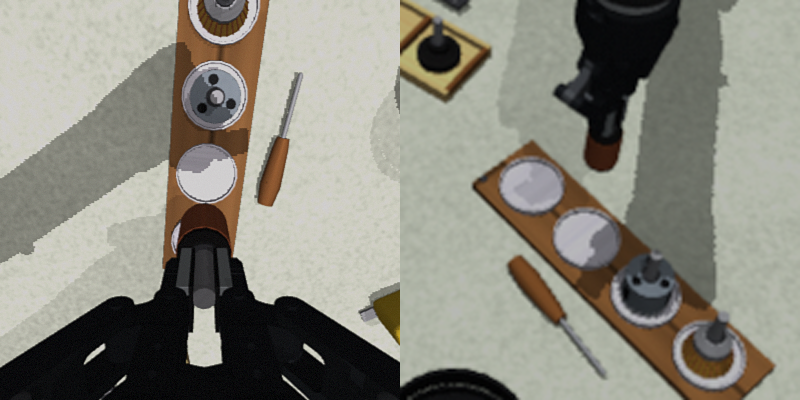

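Drum held upright. Carrying to bay at (0.494, −0.1615).

Emit:
servo_tool(travel=[[0,-0.0035,0.022],[0,-0.007,0.044],[0,-0.007,0.044],[0,-0.007,0.044],[0,-0.007,0.044],[0,-0.007,0.044],[0,-0.007,0.044],[0,-0.007,0.044],[0,-0.0035,0.022],[0,0,0]], roll=[0,0,0,0,0,0,0,0,0,0], fingers=[0,0,0,0,0,0,0,0,0,0])

```text
clock: 16.8
eef_pos: [0.4923, -0.1642, 0.1743]
tcp_rot: [-0.501, -0.499, 0.502, -0.498]
wrist_force: [0.3, -0.0, -0.2]
gripper_width: 0.106
```

Emit:
servo_tool(travel=[[0.03,0,0],[0.05,0,0],[0.04,0,0],[0.02,0,0],[0.005,0,0],[0,0,0],[0,0,0],[0,0,0]], roll=[0,0,0,0,0,0,0,0], fingers=[0,0,0,0,0,0,0,0])

```text
clock: 17.8
eef_pos: [0.4945, -0.1619, 0.0315]
tcp_rot: [0.5, 0.499, -0.5, 0.501]
wrist_force: [-0.9, 0.1, -0.8]
gripper_width: 0.101
```

```bash
python3 - <<'E'
from h import *
import cv2
e=manip.get_image("scene");print(manip.get_obs()["eef_pos"])
b=e["image"][120:220,220:350]
cv2.imwrite("pics/c11.png",cv2.resize(b,(780,600),interpolation=cv2.INTER_CUBIC))
E
```

```text
[ 0.49426193 -0.16196864  0.03133654]
```

View pics/c11.png

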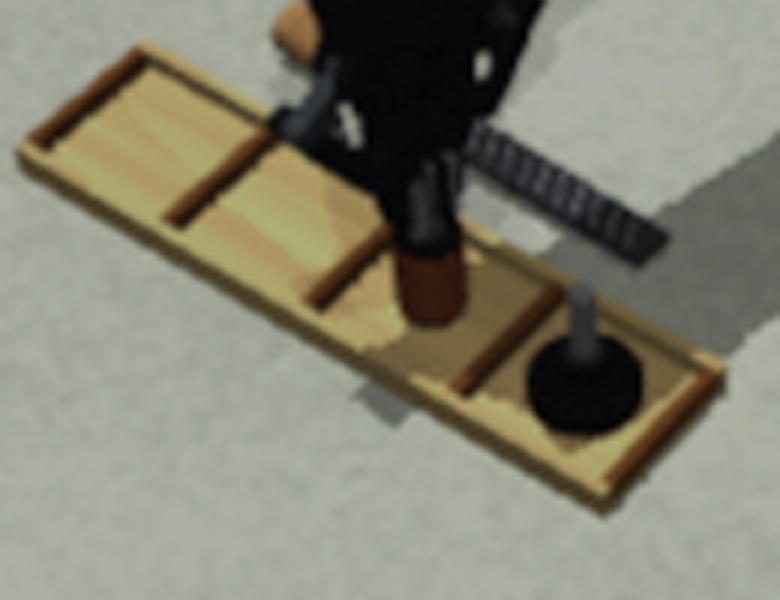

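Drum hovers about 4 mm above its bay floor, well centred. Lowering and releasing.

Emit:
servo_tool(travel=[[0.0035,0,0],[0,0,0],[0,0,0],[0,0,0],[0,0,0],[-0.01,0,0],[-0.03,0,0],[-0.05,0,0],[-0.05,0,0],[0,0,0]], roll=[0,0,0,0,0,0,0,0,0,0], fingers=[0,0,0.3,0.45,0.45,0.45,0.45,0.45,0.45,0.45])

```text
clock: 19.1
eef_pos: [0.4974, -0.1621, 0.1723]
tcp_rot: [0.502, 0.497, -0.498, 0.504]
wrist_force: [-0.3, 1.0, -0.3]
gripper_width: 0.456
```

```bash
python3 - <<'E'
from h import *
import cv2
e=manip.get_image("scene");print(manip.get_obs()["eef_pos"])
b=e["image"][120:220,220:350]
cv2.imwrite("pics/c12.png",cv2.resize(b,(780,600),interpolation=cv2.INTER_CUBIC))
E
```

```text
[ 0.49534243 -0.16197629  0.16963036]
```

View pics/c12.png

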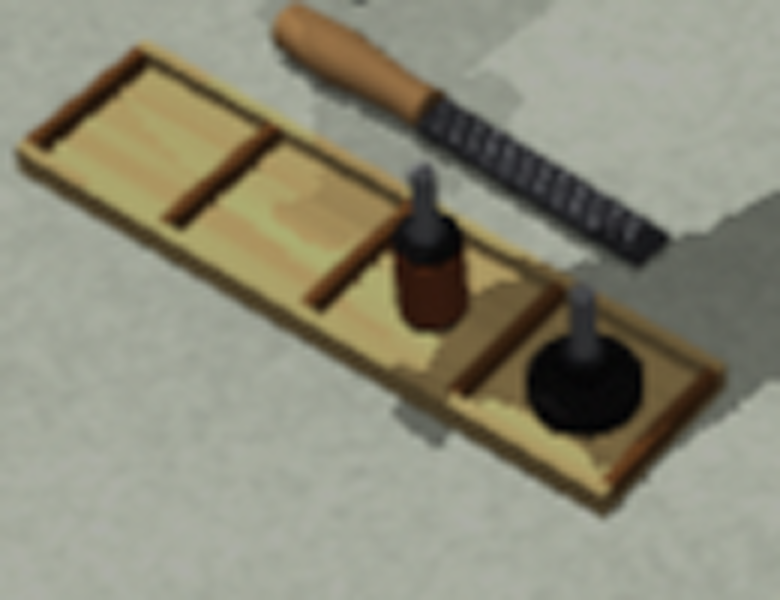

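Drum upright in its bay at (430,250). Next the hole saw.

Emit:
servo_tool(travel=[[0,0.0064,-0.0432],[0,0.0064,-0.0432],[0,0.0064,-0.0432],[0,0.0064,-0.0432],[0,0.0064,-0.0432],[0,0.0064,-0.0432],[0,0.0064,-0.0432],[0,0.0064,-0.0432],[0,0.0064,-0.0432],[0,0.0064,-0.0432]], roll=[0,0,0,0,0,0,0,0,0,0], fingers=[0.45,0.45,0.45,0.45,0.45,0.45,0.45,0.45,0.45,0.45])

```text
clock: 20.4
eef_pos: [0.5568, 0.2708, 0.1652]
tcp_rot: [-0.499, -0.5, 0.501, -0.5]
wrist_force: [-0.3, -0.4, 0.5]
gripper_width: 0.451
```

Emit:
servo_tool(travel=[[0.03,0,0],[0.04,0,0],[0,0,0],[0,0,0],[0,0,0]], roll=[0,0,0,0,0], fingers=[0.45,0.45,0.45,0.45,0.45])

```text
clock: 21.02
eef_pos: [0.5586, 0.271, 0.099]
tcp_rot: [0.501, 0.5, -0.499, 0.5]
wrist_force: [0.5, 0.5, 0.0]
gripper_width: 0.446
```

```bash
python3 - <<'E'
from h import *
import cv2
p=manip.get_obs()["eef_pos"];print(p)
w=manip.get_image("wrist");cv2.imwrite("pics/w13.png",w["image"])
print(proj((-(.093-p[2]),0,0),w,np.array(w["hand_eye"])))
E
```

```text
[0.55857808 0.27103192 0.09895371]
(np.float64(322.5792122967474), np.float64(233.02256564979515))
```

View pics/w13.png

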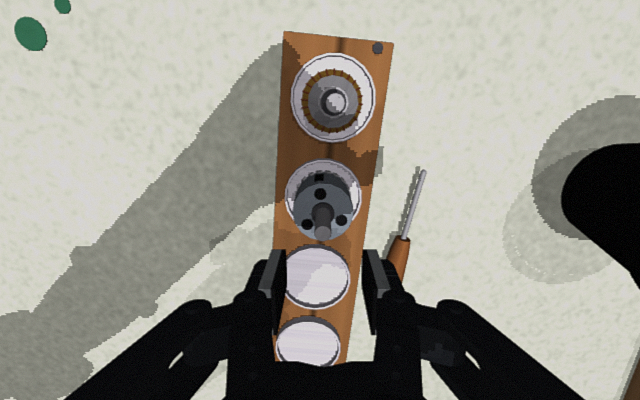

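Saw shank top is at (323,233), against a prediction of (322.6,233). Descend 65 mm and grip.

Emit:
servo_tool(travel=[[0.03,0,0],[0.025,0,0],[0.0105,0,0],[0,0,0],[0,0,0],[0,0,0],[0,0,0],[0,0,0]], roll=[0,0,0,0,0,0,0,0], fingers=[0.45,0.45,0.45,0.45,0,0,0,0], force=70)

```text
clock: 22.08
eef_pos: [0.5585, 0.271, 0.033]
tcp_rot: [0.501, 0.5, -0.499, 0.5]
wrist_force: [-0.7, 0.6, 6.0]
gripper_width: 0.104
```

Emit:
servo_tool(travel=[[-0.01,0,0],[-0.03,0,0],[-0.05,0,0],[-0.04,0,0],[-0.01,0,0],[0,0,0],[0,0,0]], roll=[0,0,0,0,0,0,0], fingers=[0,0,0,0,0,0,0])

```text
clock: 22.95
eef_pos: [0.5564, 0.2691, 0.169]
tcp_rot: [-0.498, -0.5, 0.502, -0.5]
wrist_force: [0.5, 1.2, -1.6]
gripper_width: 0.101
```

```bash
python3 - <<'E'
from h import *
import cv2
p=manip.get_obs()["eef_pos"]
a=manip.get_image("wrist")["image"];b=manip.get_image("scene")["image"][180:360,320:500]
b=cv2.resize(b,(400,400),interpolation=cv2.INTER_CUBIC)
cv2.imwrite("pics/c14.png",np.hstack([a[:,120:520],b]));print(p,manip.get_obs()["eef_pos"])
E
```

```text
[0.55635022 0.26907488 0.1689901 ] [0.55651219 0.26934331 0.1692702 ]
```

View pics/c14.png

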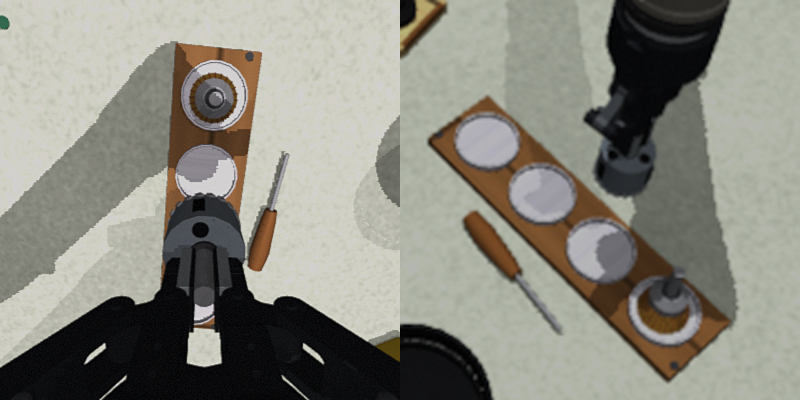

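Saw held, upright. Carrying to (0.505, −0.241).

Emit:
servo_tool(travel=[[0,-0.0053,0.03],[0,-0.0053,0.0555],[0,-0.0053,0.0555],[0,-0.0053,0.0555],[0,-0.0053,0.0555],[0,-0.0053,0.0555],[0,-0.0053,0.0555],[0,-0.0053,0.0555],[0,-0.0053,0.0555],[0,-0.0053,0.037]], roll=[0,0,0,0,0,0,0,0,0,0], fingers=[0,0,0,0,0,0,0,0,0,0])

```text
clock: 24.3
eef_pos: [0.5029, -0.2445, 0.1701]
tcp_rot: [-0.5, -0.5, 0.502, -0.499]
wrist_force: [0.9, 0.2, -0.8]
gripper_width: 0.105
```

Emit:
servo_tool(travel=[[0,0,0],[0.03,0,0],[0.05,0,0],[0.04,0,0],[0.02,0,0],[0.0045,0,0],[0,0,0],[0,0,0],[0,0,0]], roll=[0,0,0,0,0,0,0,0,0], fingers=[0,0,0,0,0,0,0,0,0])

```text
clock: 25.42
eef_pos: [0.5055, -0.241, 0.0281]
tcp_rot: [0.5, 0.499, -0.5, 0.501]
wrist_force: [-0.6, -0.4, -0.8]
gripper_width: 0.1
```

```bash
python3 - <<'E'
from h import *
import cv2
e=manip.get_image("scene");print(manip.get_obs()["eef_pos"])
b=e["image"][120:220,220:350]
cv2.imwrite("pics/c15.png",cv2.resize(b,(780,600),interpolation=cv2.INTER_CUBIC))
E
```

```text
[ 0.50523063 -0.24104523  0.02788805]
```

View pics/c15.png

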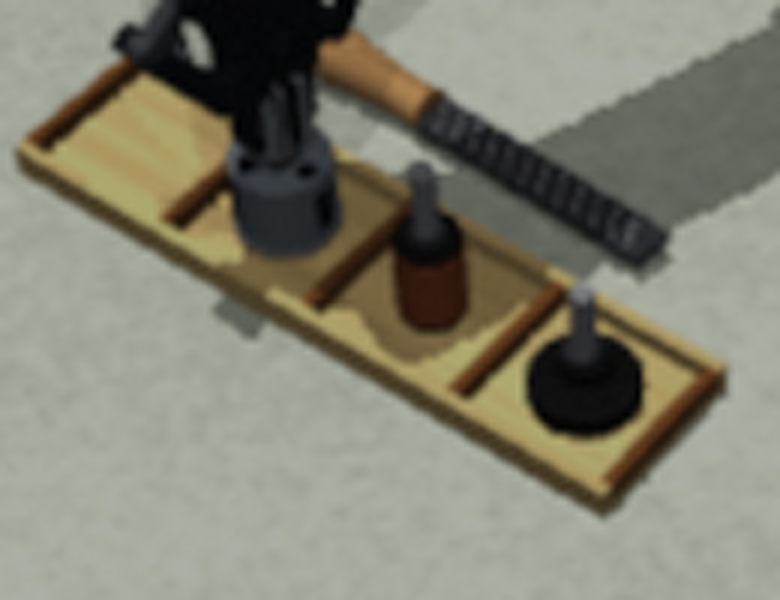

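Saw is over the middle of its bay at (285,200). Lower 3.5 mm and release.

Emit:
servo_tool(travel=[[0.0035,0,0],[0,0,0],[0,0,0],[0,0,0],[0,0,0],[-0.01,0,0],[-0.03,0,0],[-0.05,0,0],[-0.05,0,0],[0,0,0]], roll=[0,0,0,0,0,0,0,0,0,0], fingers=[0,0,0.3,0.45,0.45,0.45,0.45,0.45,0.45,0.45])

```text
clock: 26.72
eef_pos: [0.5085, -0.2414, 0.1692]
tcp_rot: [0.501, 0.496, -0.498, 0.504]
wrist_force: [0.8, 0.1, 0.2]
gripper_width: 0.451
```

```bash
python3 - <<'E'
from h import *
import cv2
e=manip.get_image("scene");print(manip.get_obs()["eef_pos"])
b=e["image"][120:220,220:350]
cv2.imwrite("pics/c16.png",cv2.resize(b,(780,600),interpolation=cv2.INTER_CUBIC))
E
```

```text
[ 0.50640489 -0.24107391  0.16638591]
```

View pics/c16.png

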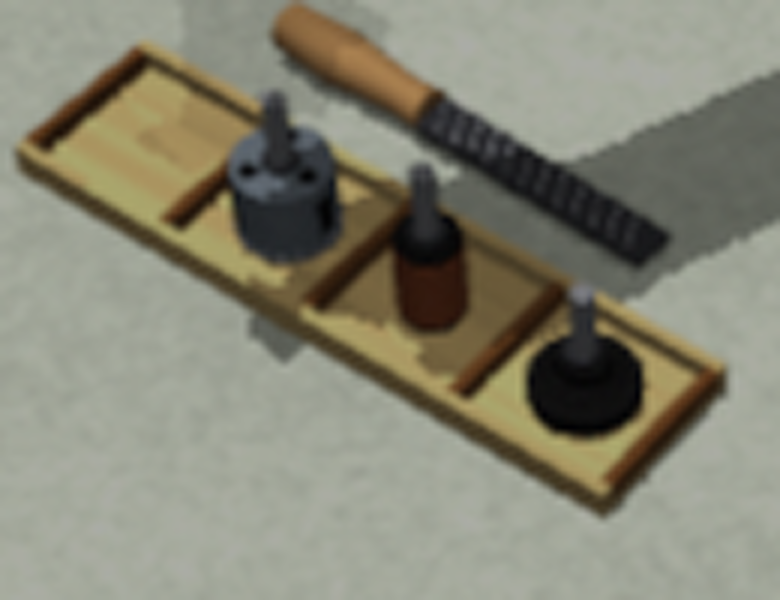

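Saw upright. Now the brush.

Emit:
servo_tool(travel=[[0,0.0049,-0.0491],[0,0.0049,-0.0491],[0,0.0049,-0.0491],[0,0.0049,-0.0491],[0,0.0049,-0.0491],[0,0.0049,-0.0491],[0,0.0049,-0.0491],[0,0.0049,-0.0491],[0,0.0049,-0.0491],[0,0.0049,-0.0491]], roll=[0,0,0,0,0,0,0,0,0,0], fingers=[0.45,0.45,0.45,0.45,0.45,0.45,0.45,0.45,0.45,0.45])

```text
clock: 28.02
eef_pos: [0.5527, 0.2509, 0.1618]
tcp_rot: [-0.499, -0.5, 0.501, -0.5]
wrist_force: [1.3, -0.6, 0.6]
gripper_width: 0.451
```

Emit:
servo_tool(travel=[[0,0.0049,-0.0491],[0,0.0049,-0.0491],[0.03,0,0],[0.035,0,0],[0,0,0],[0,0,0],[0,0,0]], roll=[0,0,0,0,0,0,0], fingers=[0.45,0.45,0.45,0.45,0.45,0.45,0.45])

```text
clock: 28.9
eef_pos: [0.5642, 0.3492, 0.1004]
tcp_rot: [0.501, 0.5, -0.499, 0.5]
wrist_force: [-0.0, -0.0, 1.0]
gripper_width: 0.451
```

```bash
python3 - <<'E'
from h import *
import cv2
p=manip.get_obs()["eef_pos"];print(p)
w=manip.get_image("wrist");cv2.imwrite("pics/w17.png",w["image"])
print(proj((-(.093-p[2]),0,0),w,np.array(w["hand_eye"])))
E
```

```text
[0.56417698 0.34916983 0.10040235]
(np.float64(322.584486445006), np.float64(232.07799654072633))
```

View pics/w17.png

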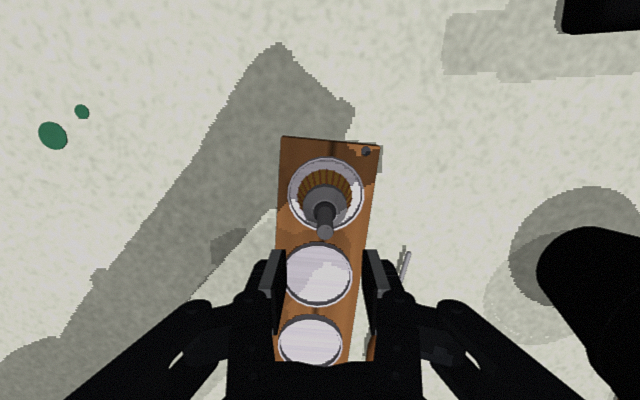

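Brush shank top at (325,233), against a prediction of (322.6,232). Descend and grip.

Emit:
servo_tool(travel=[[0.03,0,0],[0.025,0,0],[0.0105,0,0],[0,0,0],[0,0,0],[0,0,0],[0,0,0],[0,0,0]], roll=[0,0,0,0,0,0,0,0], fingers=[0.45,0.45,0.45,0.45,0,0,0,0], force=70)

```text
clock: 29.95
eef_pos: [0.5642, 0.3493, 0.0345]
tcp_rot: [0.501, 0.5, -0.499, 0.5]
wrist_force: [0.4, 0.5, 6.3]
gripper_width: 0.104
```

Emit:
servo_tool(travel=[[-0.01,0,0],[-0.03,0,0],[-0.05,0,0],[-0.04,0,0],[-0.01,0,0],[0,0,0],[0,0,0]], roll=[0,0,0,0,0,0,0], fingers=[0,0,0,0,0,0,0])

```text
clock: 30.82
eef_pos: [0.5623, 0.3473, 0.1703]
tcp_rot: [-0.498, -0.5, 0.502, -0.5]
wrist_force: [0.2, -0.1, -1.7]
gripper_width: 0.099
```

```bash
python3 - <<'E'
from h import *
import cv2
a=manip.get_image("wrist")["image"];b=manip.get_image("scene")["image"][200:380,340:520]
b=cv2.resize(b,(400,400),interpolation=cv2.INTER_CUBIC)
cv2.imwrite("pics/c18.png",np.hstack([a[:,120:520],b]))
E
```

```text
(no output)
```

View pics/c18.png

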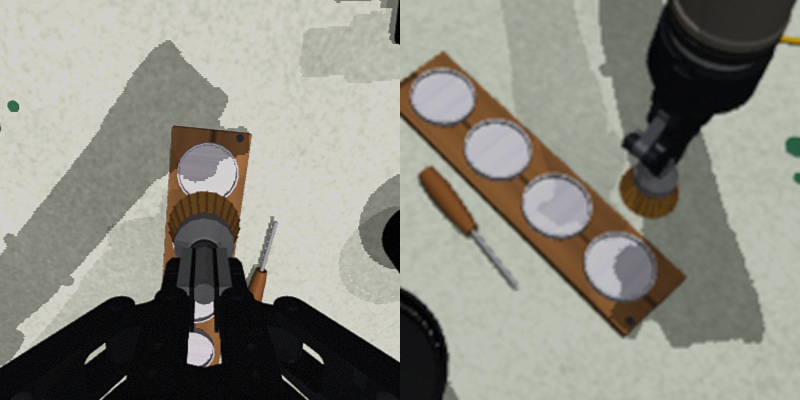

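Brush held upright. Carrying to (0.5155, −0.320).

Emit:
servo_tool(travel=[[0,-0.0035,0.0477],[0,-0.0035,0.0477],[0,-0.0035,0.0477],[0,-0.0035,0.0477],[0,-0.0035,0.0477],[0,-0.0035,0.0477],[0,-0.0035,0.0477],[0,-0.0035,0.0477],[0,-0.0035,0.0477],[0,-0.0035,0.0477]], roll=[0,0,0,0,0,0,0,0,0,0], fingers=[0,0,0,0,0,0,0,0,0,0])

```text
clock: 32.17
eef_pos: [0.5274, -0.1301, 0.172]
tcp_rot: [0.5, 0.501, -0.5, 0.5]
wrist_force: [0.1, 0.4, -0.2]
gripper_width: 0.103
```

Emit:
servo_tool(travel=[[0,-0.0035,0.0477],[0,-0.0035,0.0477],[0,-0.0035,0.0477],[0,-0.0035,0.0477],[0,0,0],[0,0,0],[0,0,0]], roll=[0,0,0,0,0,0,0], fingers=[0,0,0,0,0,0,0])

```text
clock: 33.05
eef_pos: [0.5149, -0.3172, 0.1728]
tcp_rot: [0.499, 0.501, -0.499, 0.5]
wrist_force: [0.8, -0.4, -0.3]
gripper_width: 0.101
```

Emit:
servo_tool(travel=[[0.03,0,0],[0.05,0,0],[0.04,0,0],[0.02,0,0],[0.005,0,0],[0,0,0],[0,0,0],[0,0,0]], roll=[0,0,0,0,0,0,0,0], fingers=[0,0,0,0,0,0,0,0])

```text
clock: 34.05
eef_pos: [0.5153, -0.3197, 0.0292]
tcp_rot: [0.5, 0.499, -0.5, 0.501]
wrist_force: [-0.2, -0.2, -1.3]
gripper_width: 0.104
```

```bash
python3 - <<'E'
from h import *
import cv2
e=manip.get_image("scene");print(manip.get_obs()["eef_pos"])
b=e["image"][120:220,220:350]
cv2.imwrite("pics/c19.png",cv2.resize(b,(780,600),interpolation=cv2.INTER_CUBIC))
E
```

```text
[ 0.51505385 -0.31967065  0.02896119]
```

View pics/c19.png

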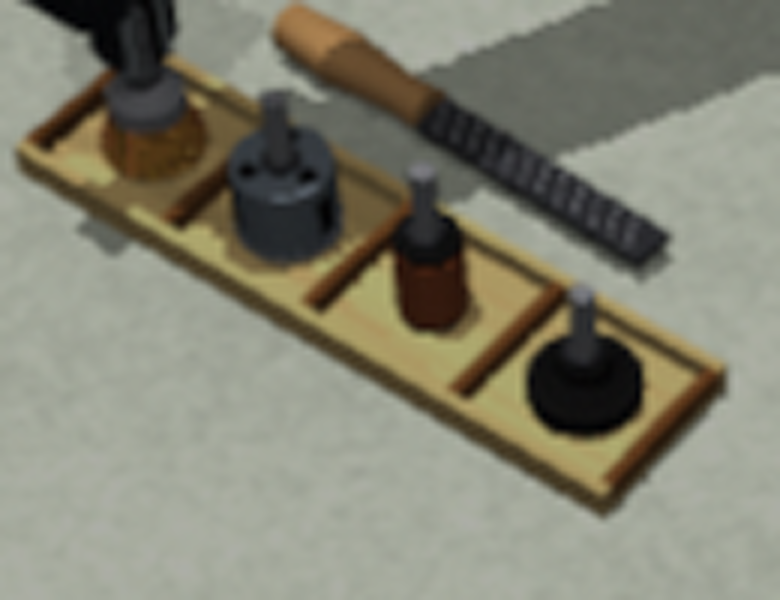

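Brush is above its bay at (155,130), centred. Lower, release, lift, then back out toward −y so the top camera can see.

Emit:
servo_tool(travel=[[0.0035,0,0],[0,0,0],[0,0,0],[0,0,0],[0,0,0],[-0.01,0,0],[-0.03,0,0],[-0.05,0,0],[-0.05,0,0],[0,0,0]], roll=[0,0,0,0,0,0,0,0,0,0], fingers=[0,0,0.3,0.45,0.45,0.45,0.45,0.45,0.45,0.45])

```text
clock: 35.35
eef_pos: [0.5182, -0.3203, 0.1707]
tcp_rot: [0.501, 0.496, -0.499, 0.504]
wrist_force: [0.0, -0.4, -1.0]
gripper_width: 0.45
```

Emit:
servo_tool(travel=[[0,-0.035,0.025],[0,-0.035,0.025],[0,-0.035,0.025],[0,-0.035,0.025],[0,-0.035,0.025],[0,-0.035,0.025],[0,-0.035,0.025],[0,-0.035,0.025],[0,0,0],[0,0,0]], roll=[0,0,0,0,0,0,0,0,0,0], fingers=[0.45,0.45,0.45,0.45,0.45,0.45,0.45,0.45,0.45,0.45])

```text
clock: 36.6
eef_pos: [0.2352, -0.5184, 0.1641]
tcp_rot: [0.5, 0.5, -0.499, 0.5]
wrist_force: [0.4, 1.2, -0.1]
gripper_width: 0.45
```

```bash
python3 - <<'E'
from h import *
import cv2
im=manip.get_image("top")["image"];s=manip.get_image("scene")["image"]
cv2.imwrite("pics/t20.png",cv2.resize(im[170:240,335:495],None,fx=5,fy=5,interpolation=cv2.INTER_CUBIC))
cv2.imwrite("pics/s20.png",cv2.resize(s[100:220,200:360],None,fx=5,fy=5,interpolation=cv2.INTER_CUBIC))
E
```

```text
(no output)
```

View pics/t20.png

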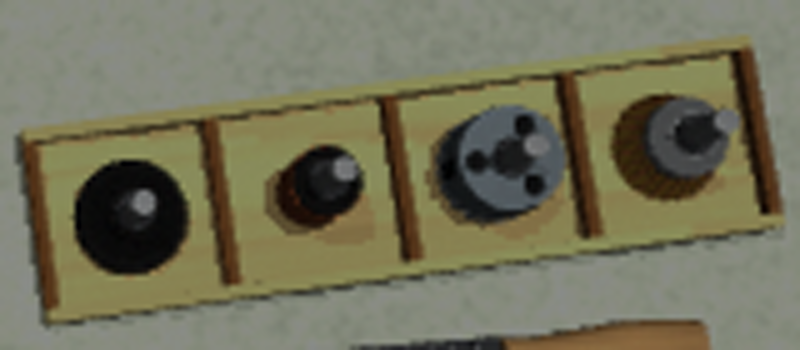

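View pics/s20.png

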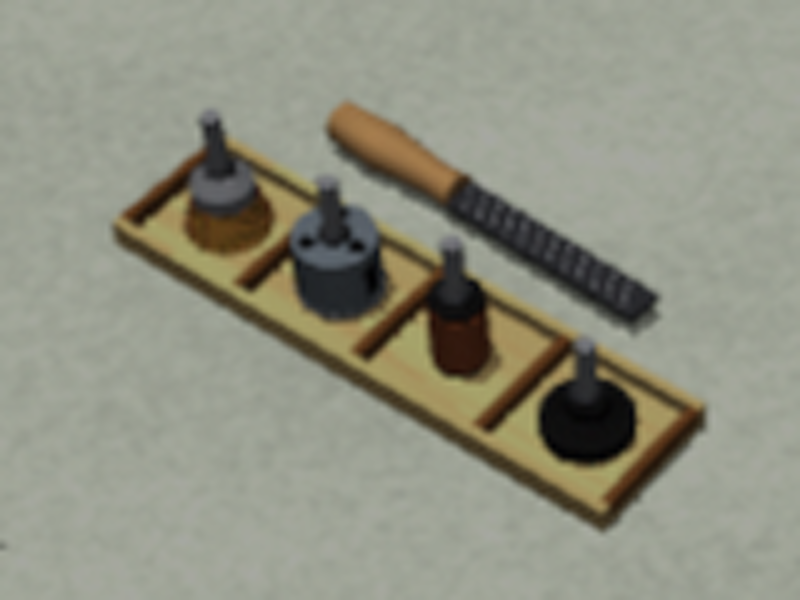

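All four are upright. I'll check their positions from the shank tops: pad (144,203), drum (343,168), saw (534,147), brush (725,121).

```bash
python3 - <<'E'
from h import *
d=manip.get_image("top");T=np.array(d["T"])
c=np.array([.4995,-.2011]);y=.1345;ex=np.array([np.cos(y),np.sin(y)]);ey=np.array([-np.sin(y),np.cos(y)])
for n,p,z in[("pad",(144,203),.07),("drum",(343,168),.09),("saw",(534,147),.084),("brush",(725,121),.084)]:
    q=ray((p[0]+.5)/5-.5+335,(p[1]+.5)/5-.5+170,z,d,T)[:2]-c
    print(n,np.round([q@ex,q@ey],4))
o=manip.get_obs();print(o["clock"],np.abs(o["joint_vel"]).max());manip.finish_job()
E
```

```text
pad [-0.0018  0.1202]
drum [0.     0.0406]
saw [-0.0008 -0.0395]
brush [-0.0002 -0.119 ]
36.75 0.007224800941220438
the job is handed in; nothing more can be done
```

All four attachments now stand upright and released in the new rack in reverse order, and the job was handed in at about 37 s of the 109 s allowed. No verdict came back. From right to left the bays hold the wire brush, hole saw, sanding drum and sanding pad. The old row, from left to right, was brush, saw, drum, pad.

- **Final position:** in the top view, each shank top sits within about 2 mm of its bay centre along both rack axes. Uprightness and height I judged from the pictures only, where all four look upright on the bay floors. The arm was well clear and nearly still when I handed in.
- **First grasp missed:** my first grip on the pad closed on nothing, just above its shank. The pictures showed the fingertips about 30 mm behind the reported TCP, so I corrected every grasp height for that. Nothing was disturbed.
- **Contact forces:** setting the pad down gave about 6 N at the wrist, and gripping the other three gave about 6 N each. I saw no larger force.

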